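# Lock the engine stand with its ball-lock pin

## Robot

A 6-joint arm with a two-finger parallel gripper is mounted at the origin on the work surface. World frame = base frame: x ahead of the robot, y to its left, z up, the work surface at z = 0. Lengths are in m, angles in rad, forces in N, time in s.
With the tool pointing down it reaches from about 0.4 to 0.925 m from the base axis. Payload 12.5 kg.
Tool frame: the origin (TCP) lies between the finger pads; the fingertips stand 17 mm ahead of it and the grasp point (between the pads) lies 2 mm behind it; z points along the fingers, y is the line along which they close (so a half turn about z gives the same grasp; the last joint's range is limited). The gripper opens to 95 mm and grips with 3 to 60 N. Pads are 20 mm wide; open, the fingers measure 119 mm over their backs; the gripper's body (75 mm by 180 mm) begins 59 mm behind the grasp point.
Start: joints at [1.207, 0.491, 1.559, -0, 1.092, -0.106], TCP at [0.159, 0.604, 0.232] pointing down, gripper open.
Joint ranges: [-3.1, 3.1], [-0.84, 2.19], [0.05, 2.79], [-1.13, 4.28], [0.06, 2.93], [-2.69, 2.69]. Speed limits (rad/s): [2.22, 2.22, 2.79, 3.14, 3.14, 3.14].

## Interface

Orientations are given as a unit quaternion [x, y, z, w].
In Python, from rig import robot gives the robot as it stands.
- The arm moves only by the tool apply_moves, never from a script. Its argument "series" is a list that holds one entry, the list of rows, each a list of 6 numbers: the shift along the tool's x, y, z in cm, then the turn, a rotation vector about the tool's x, y, z in degrees. A call has 1 to 5 rows; each row is the pose to reach, as a shift and turn from the pose commanded when the call began, along the tool's axes at that moment; what a row does not reach only later rows make up. A row lasts 1/8 s, in which the tool goes at most 62.5 mm and 10.7 degrees, less where a joint would pass 70% of its speed; a pose out of reach is approached as far as the arm can. A call with a gripper value outside its range is refused whole. "gripper" is the finger opening in cm, from 0 to 9.51, set as the call begins (left out, the last holds). The fingers move at their own pace and stop on an object; "squeeze" is the grip in N (left out, the last holds). Time passes only in rows, so rows that repeat a pose let the fingers close. It gives the time, the measured TCP pose, the force, the opening and the grip force at its end, in the units of the state.
- robot.state(): the state, without advancing time (a new reading comes with each control period).
- robot.camera(name): name is "side" or "top"; returns the picture (480x640x3 uint8, red, green, blue); there is no depth.
- robot.get_calibration(name): a dict with "fovy" (degrees; the focal length in pixels is half the picture's height over the tangent of half this angle, whatever the lens; pixels are square), "cx", "cy" (the principal point, pixels), "dist" ([k1, k2, p1, p2, k3] as OpenCV has them; the pictures are not rectified), "R" (3x3) and "t" (3): a world point X has camera coordinates R X + t. Camera axes: x right, y down, z forward; pixel columns grow to the right and rows downward; lengths in m; the calibration is good to about 2 mm. A picture is of the moment at which its call begins. get_calibration takes no time and is no camera call.
- robot.sign_off(): hands the job in; it is judged then, once.
The state is a dict: "t": time; "q": joint angles; "joint_velocities": joint speeds; "joint_torque": joint torques, N m; "ee_pos": TCP position; "orientation": TCP orientation; "force": force on the tool from outside, world axes, zero at the start; "torque": the same for the moment, N m; "grip_width": finger opening in m; "finger_force": force on a finger pad.
Only numpy, scipy, OpenCV 4.12 (cv2) and the standard library are available. Lean on these libraries where they do the work, as an engineer would, in place of code of your own. Each camera call takes 0.05 s, during which the arm holds its last target. There are 200 camera calls.

## Task

Bring the head of the engine stand back by its crank until the crank arm is level and the lock holes line up; then, with the ball-lock pin's red thumb button held in, slide the pin through both plates until its collar is up against the yellow plate, and let the button spring out. Give the pin a light tug back by its round flange to check that it has locked, and leave it locked in the stand. Feel your way, never force the pin against the stand, and leave the other things on the bench where they are.

Things in the scene. Friction and masses are not known exactly. Their poses are not given: they have to be found in the camera images.
- stand: Foot of the bench engine stand, fixed (timber 300 x 200 x 30 mm, blue base plate). Origin on the bench; z up; +x = the way the pin goes in; +y = where the level crank points. The blue upright with its yellow lock plate, head and crank is bolted on through slots: ALL of it stands up to 10 mm to either side (along y) of where the measures given here put it, other each time.
- stand_hole (a point): Nominal centre of the lock hole (true one: up to 10 mm off along y) on the outer face of the yellow lock plate, 220 mm above the bench, x = 0 of the stand; axes as the stand's. 17.5 across, 10 deep, a 2 gap, then the head's steel arm, 10 thick, with a like hole behind it when the head joint is 0. Plate 80 wide, z 178 to 252. The steel arm yields sideways to about 4 N.
- head (a joint): Turn of the head (crank, steel arms, finned engine barrel as one), rad: 0 = crank arm level and holes in line; positive = crank raised. Starts at 0.35 to 0.80. Turns about the line along the stand's x at y 0, z 145 mm; 0.3 N m of friction holds it. Black crank grip: bar 20 across along x, 90 from that line, from 30 to 116 mm out from the lock plate's outer face (stand x -30 to -116).
- pin: Ball-lock pin lying level in two V-blocks on a 60 mm wide offcut, axis 46 above the bench. Origin on its axis at the collar's front face, +x to the nose; turned about its axis at will. Shank 16 across, 36 long, then a short cone to 11.6 across at x 40. Four balls at x 26.5, 2.5 proud until the button is in. Collar 28 across, x -5 to 0. Waist 12 across, x -41 to -5: room for a finger. 0.15 to 0.24 kg.
- pin_flange (a point): Centre of the front face of the pin's round flange (x -41 in the pin's frame; flange 48 across, 5 thick; axes as the pin's). Pinched from above between this face, above the waist, and the button cap behind it, the pin is held with its button in (19 mm between the fingers; some 25 N or more is a sure hold).
- button (a joint): Travel of the red thumb button, m: 0 = out (balls out), 0.006 = fully in (balls in). Cap 30 across, x -66 to -61 in the pin's frame when out. Spring 3 N rising to 6 N. The balls clear the far side only when the collar is within 1.5 mm of the plate; short of that the button cannot come out.
- wrench: Steel combination wrench, 180 long, lying flat; leave it. Origin under its centre.
- screwdriver: Red-handled screwdriver, 200 long, lying; leave it. Origin under its centre.
- socket: Steel socket, 30 across, 38 high; leave it. Origin under its centre.
- piston: Aluminium piston, 69 across, 66 high, standing; leave it. Origin under its centre.
- spark_plug: White spark plug, 22 across, 62 high, standing; leave it. Origin under its centre.
- grease_jar: Jar with blue cap, 68 across, 75 high; leave it. Origin under its centre.
Mind the look-alikes: they are no part of the job. What is shaped like the pin but green is not meant.

How it is judged:
By the outcome, as a careful person would: the job done as asked, in the order asked, and still so for the second after the job is handed in, with the robot touching nothing.
It also fails if it takes over 72 s, if anything falls off the work surface, if the arm or the gripper's body presses on something with over 40 N, if the wrist force passes 120 N, or if a joint passes its speed limit or range.

## Working session

There is one attempt and no reset: what is moved stays moved. The work goes in short steps, Python scripts to look and compute and a tool call to move; the robot and the scene stay as the last step left them, time stands still between calls to the robot, and variables do not carry over. Pictures are saved under pics/ and viewed, at most 10 in all, crops included, and the job is handed in when it is done.

Besides the shell and the picture viewer there is one more tool, called after ">>>" as name(argument=value, ...) on one line, values as JSON. apply_moves: Moves the arm, as the interface text tells. Its arguments: {"type":"object","properties":{"series":{"type":"array","items":{"type":"array","items":{"type":"array","items":{"type":"number"}}}},"gripper":{"type":"number"},"squeeze":{"type":"number"}},"required":["series"]}

```bash
mkdir -p pics; cat > h.py <<'E'
import numpy as np, cv2
from rig import robot
from scipy.spatial.transform import Rotation as Ro
def cal(n):
    c=robot.get_calibration(n); f=240/np.tan(np.radians(c["fovy"])/2)
    return np.array([[f,0,c["cx"]],[0,f,c["cy"]],[0,0,1]]),np.array(c["dist"],float),np.array(c["R"]),np.array(c["t"])
def ray(n,p):
    K,d,R,t=cal(n); u=cv2.undistortPoints(np.array([[p]],float),K,d)[0,0]
    return -R.T@t, R.T@np.array([u[0],u[1],1.])
def onz(n,p,z):
    o,r=ray(n,p); return o+r*(z-o[2])/r[2]
def proj(n,X):
    K,d,R,t=cal(n); return cv2.projectPoints(np.array(X,float).reshape(-1,1,3),cv2.Rodrigues(R)[0],t,K,d)[0][:,0]
def two(p,q,a="side",b="top"):
    o,r=ray(a,p);o2,r2=ray(b,q); s=np.linalg.lstsq(np.stack([r,-r2],1),o2-o,rcond=None)[0]
    A=o+r*s[0];B=o2+r2*s[1]; return (A+B)/2,np.linalg.norm(A-B)
def snap(n,f):
    im=cv2.cvtColor(robot.camera(n),cv2.COLOR_RGB2BGR); cv2.imwrite("pics/"+f,im); return im
E
python3 - <<'E'
from h import *
snap("side","s0.png");snap("top","t0.png")
for n in("side","top"):
    c=cal(n);print(n,c[0][0,0],c[1],-c[2].T@c[3],c[2][2])
E
```

```text
side 604.6332898435105 [-0.03491931  0.          0.          0.          0.        ] [ 0.07397846 -1.07495301  1.24470038] [ 0.29032393  0.66924872 -0.68397234]
top 602.3378105659949 [-0.09292595  0.          0.          0.          0.        ] [ 0.31911201 -0.0099698   1.42176318] [ 0.16525123  0.01896671 -0.98606911]
```

View pics/s0.png

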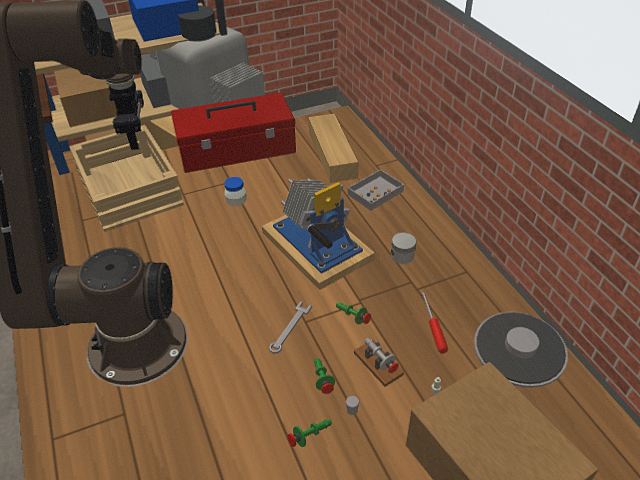

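View pics/t0.png

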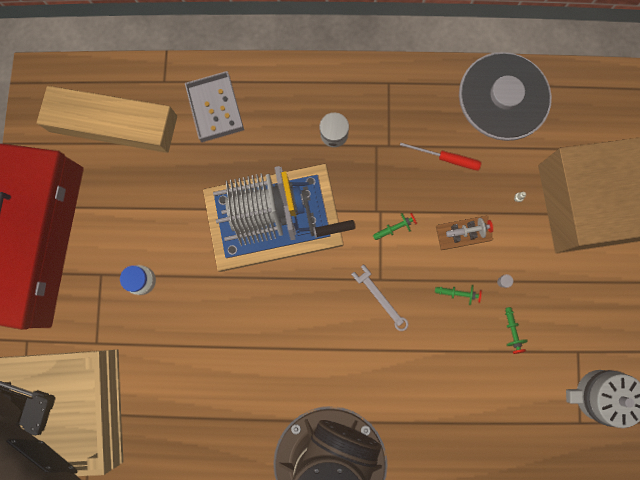

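The side view shows the stand at (318,235) and the top view shows it at (275,217). In the top view, the pin-like items are green at (394,228), (458,294) and (514,329), plus one steel with a red button at (465,231) on V-blocks on a brown offcut. The steel one fits the description. I'll confirm that in an enlarged crop.

```bash
python3 - <<'E'
import cv2,numpy as np
t=cv2.imread("pics/t0.png");s=cv2.imread("pics/s0.png")
def c(i,x,y,w,h,k): return cv2.resize(i[y:y+h,x:x+w],None,fx=k,fy=k,interpolation=cv2.INTER_CUBIC)
o=np.zeros((600,800,3),np.uint8)
a=c(t,430,205,70,50,5.5);o[:275,:385]=a       # pin top
b=c(s,345,325,70,60,5);o[:300,400:750]=b     # pin side
a=c(t,195,160,170,115,2.4);o[300:300+a.shape[0],:a.shape[1]]=a
a=c(s,255,165,125,120,2.45);o[305:305+a.shape[0],420:420+a.shape[1]]=a
cv2.imwrite("pics/c1.png",o)
E
```

```text
(no output)
```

View pics/c1.png

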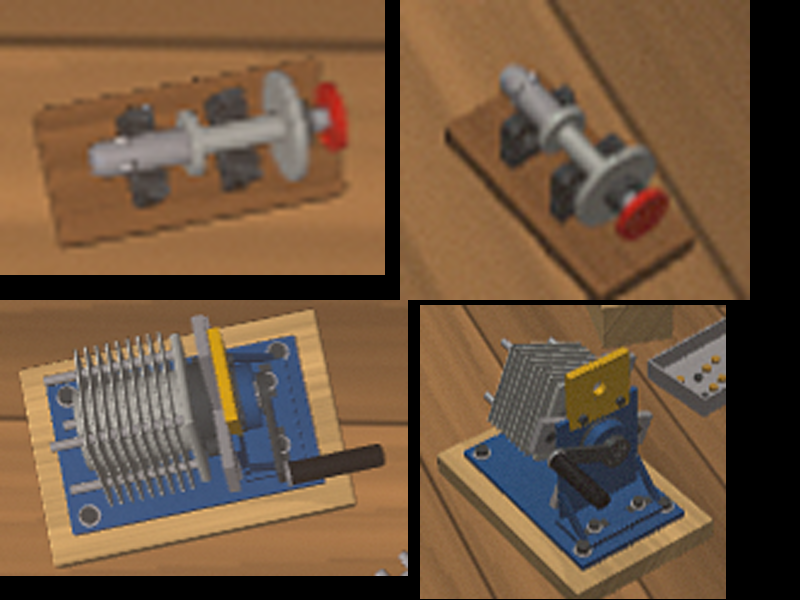

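The crop confirms it: the steel pin with the red cap lies on the offcut, nose to the left at top px (446,234) and cap at (490,229). The lock hole shows at side px ~(328,200), and the raised crank's black grip runs (316,233)→(355,225) in the top view and (310,228)→(332,245) in the side view.

```bash
cat > m.py <<'E'
from h import *
def quadc(m):
    cs=cv2.findContours(m,cv2.RETR_EXTERNAL,cv2.CHAIN_APPROX_NONE)[0]; c=max(cs,key=cv2.contourArea); return c
t=cv2.imread("pics/t0.png");s=cv2.imread("pics/s0.png")
# stand pose: refine hand-read timber corners (z=.03)
g=cv2.cvtColor(t,cv2.COLOR_BGR2GRAY)
P0=np.array([[203.3,189.2],[326.3,164.2],[342.9,244.6],[218.8,270.8]],np.float32)
P=cv2.cornerSubPix(g,P0.reshape(-1,1,2).copy(),(4,4),(-1,-1),(3,50,.01))[:,0]
print("corn",P0-P)
for Q in(P0,P):
    W=np.array([onz("top",p,.03) for p in Q]); print(np.round(W,4).tolist(),[round(float(np.linalg.norm(W[i]-W[i-1])),4) for i in range(4)])
    ex=(W[0]-W[1])+(W[3]-W[2]); print("center",W.mean(0),"yaw x",np.degrees(np.arctan2(ex[1],ex[0])))
# yellow plate
for n,im in(("side",s),("top",t)):
    h=cv2.cvtColor(im,cv2.COLOR_BGR2HSV); m=cv2.inRange(h,(20,170,120),(32,255,255))
    k,l,st,ce=cv2.connectedComponentsWithStats(m); i=1+np.argsort(-st[1:,4])[:2]; print(n,st[i].tolist(),ce[i].tolist())
    if n=="side":
        x,y,w,hh=st[i[0]][:4]; print(np.array(l[y:y+hh,x:x+w]==i[0],int))
    c=quadc((l==i[0]).astype(np.uint8)*255); print("rect",cv2.minAreaRect(c), cv2.approxPolyDP(c,2,True)[:,0].tolist())
    m=cv2.inRange(h,(0,190,90),(6,255,255))|cv2.inRange(h,(176,190,90),(180,255,255))
    k,l,st,ce=cv2.connectedComponentsWithStats(m)
    print("red",[(st[j].tolist(),ce[j].round(1).tolist()) for j in range(1,k) if 15<st[j][4]<300])
print("grip end",two((331.7,244.6),(355.4,224.6)),"inner",two((310.1,228.3),(315.8,232.9)))
print("nose",onz("top",(446.5,233.8),.046),"flange",onz("top",(482,228),.046))
S=robot.state();print(S["ee_pos"],S["orientation"],S["force"],Ro.from_quat(S["orientation"]).as_matrix().round(3))
E
python3 m.py
```

```text
corn [[ 0.8591614  -0.3598938 ]
 [ 1.4954529   0.75764465]
 [ 0.2894287   0.40447998]
 [ 0.          0.        ]]
[[0.6237, 0.3107, 0.03], [0.6884, 0.0188, 0.03], [0.4961, -0.0232, 0.03], [0.4302, 0.2644, 0.03]] [0.199, 0.299, 0.1968, 0.2951]
center [0.55959842 0.14269619 0.03      ] yaw x 102.70061564098769
[[0.6228, 0.3128, 0.03], [0.6902, 0.0224, 0.03], [0.497, -0.0225, 0.03], [0.4302, 0.2644, 0.03]] [0.1986, 0.2981, 0.1983, 0.2946]
center [0.560062  0.1442725 0.03     ] yaw x 103.09338594821944
side [[315, 182, 25, 14, 81], [326, 197, 5, 5, 14]] [[326.8395061728395, 188.45679012345678], [328.2142857142857, 199.21428571428572]]
[[0 0 0 0 0 0 0 0 0 0 0 0 0 0 0 0 0 0 0 0 0 0 1 0 0]
 [0 0 0 0 0 0 0 0 0 0 0 0 0 0 0 0 0 0 0 0 1 1 1 1 1]
 [0 0 0 0 0 0 0 0 0 0 0 0 0 0 0 0 0 0 1 1 1 1 1 1 1]
 [0 0 0 0 0 0 0 0 0 0 0 0 0 0 0 0 0 1 1 1 1 1 1 0 0]
 [0 0 0 0 0 0 0 0 0 0 0 0 0 0 0 1 1 1 1 1 1 0 0 0 0]
 [0 0 0 0 0 0 0 0 0 0 0 0 1 1 1 1 1 1 1 0 0 0 0 0 0]
 [0 0 0 0 0 0 0 0 0 1 1 1 1 1 1 1 1 0 0 0 0 0 0 0 0]
 [0 0 0 0 0 0 0 1 1 1 1 1 1 1 1 0 0 0 0 0 0 0 0 0 0]
 [0 0 0 0 0 1 1 1 1 1 1 1 1 0 0 0 0 0
[... 811 characters left out ...]
172], [287, 202], [291, 210], [293, 205], [285, 172]]
red [([411, 213, 5, 10, 20], [413.0, 217.8]), ([487, 220, 6, 12, 39], [490.2, 225.8]), ([479, 291, 2, 11, 16], [479.6, 296.2]), ([513, 349, 12, 5, 33], [518.3, 351.0])]
grip end (array([ 0.52332367, -0.04836962,  0.18420036]), np.float64(0.009260163634284738)) inner (array([0.50175345, 0.03467249, 0.18146188]), np.float64(0.002506844734192321))
nose [ 0.522621   -0.26193372  0.046     ] flange [ 0.53734982 -0.34480838  0.046     ]
[0.15924893 0.60415978 0.23111238] [ 1.28548290e-01  9.91703121e-01 -4.92287201e-04 -1.21717489e-04] [ 0.54257393 -0.90327683 -0.13482097] [[-0.967  0.255 -0.   ]
 [ 0.255  0.967 -0.001]
 [ 0.    -0.001 -1.   ]]
```

```bash
cat > m2.py <<'E'
from h import *
t=cv2.imread("pics/t0.png");s=cv2.imread("pics/s0.png")
h=cv2.cvtColor(s,cv2.COLOR_BGR2HSV)
sub=h[180:216,310:348]
m=((sub[...,0]>=18)&(sub[...,0]<=34)&(sub[...,1]>150))
for y in range(36): print(''.join('%3d'%(sub[y,x,2]//3) if m[y,x] else '  .' for x in range(38)))
h=cv2.cvtColor(t,cv2.COLOR_BGR2HSV); sub=h[168:216,278:300]
m=((sub[...,0]>=18)&(sub[...,0]<=34)&(sub[...,1]>150))
for y in range(0,48): print(168+y,''.join('%3d'%(sub[y,x,2]//3) if m[y,x] else '  .' for x in range(22)))
u=np.radians(102.9);ex=np.array([np.cos(u),np.sin(u),0]);ey=np.array([-np.sin(u),np.cos(u),0]);C=np.array([.5598,.1435,0])
for p in((327.5,198),(328.2,199.2)):
    X=onz("side",p,.22); print("hole",X,"rel",(X-C)@ex,(X-C)@ey)
G=np.array([.523,-.048,.184]);print("gripend rel",(G-C)@ex,(G-C)@ey)
G=np.array([.5018,.0347,.184]);print("gripin rel",(G-C)@ex,(G-C)@ey)
E
python3 m2.py
```

```text
.  .  .  .  .  .  .  .  .  .  .  .  .  .  .  .  .  .  .  .  .  .  .  .  .  .  .  .  .  .  .  .  .  .  .  .  .  .
  .  .  .  .  .  .  .  .  .  .  .  .  .  .  .  .  .  .  .  .  .  .  .  .  .  .  .  .  .  .  .  .  .  .  .  .  .  .
  .  .  .  .  .  .  .  .  .  .  .  .  .  .  .  .  .  .  .  .  .  .  .  .  .  . 42 55 54  .  .  .  .  .  .  .  .  .
  .  .  .  .  .  .  .  .  .  .  .  .  .  .  .  .  .  .  .  .  .  .  .  .  . 59 67 68 69 59  .  .  .  .  .  .  .  .
  .  .  .  .  .  .  .  .  .  .  .  .  .  .  .  .  .  .  .  .  .  .  . 57 67 66 66 63 60 44  .  .  .  .  .  .  .  .
  .  .  .  .  .  .  .  .  .  .  .  .  .  .  .  .  .  .  .  .  .  . 67 64 67 62 60 44 30 30  .  .  .  .  .  .  .  .
  .  .  .  .  .  .  .  .  .  .  .  .  .  .  .  .  .  .  . 54 67 68 66 63 61 43 28 32 33 33  .  .  .  .  .  .  .  .
  .  .  .  .  .  .  .  .  .  .  .  .  .  .  .  .  . 50 68 67 67 62 60 45 30 30 32 34 35 34  .  .  .  .  .  .  .  .
  .  .  .  .  .  .  .  .  .  .  .  .  .  . 54 52 71 69 63 63 62 44 29 30 32 34 33 34 34 35  .  .  .  .  .  .  .  .
  .  .  .  .  .  .  .  .  .  .  .  . 54 52 70 68 63 65 44 44 29 32 
[... 6026 characters left out ...]
.  .  .  .  .  .  .  .  .  .  . 56 54 49 34 34  .  .  .  .  .  .
211   .  .  .  .  .  .  .  .  .  .  .  . 34 34 34 34  .  .  .  .  .  .
212   .  .  .  .  .  .  .  .  .  .  .  . 34 34 36 36 36  .  .  .  .  .
213   .  .  .  .  .  .  .  .  .  .  .  .  . 35 35 35 34  .  .  .  .  .
214   .  .  .  .  .  .  .  .  .  .  .  .  . 35 35 36 35 33  .  .  .  .
215   .  .  .  .  .  .  .  .  .  .  .  .  . 32 37 34  .  .  .  .  .  .
hole [0.57712624 0.08758859 0.22      ] rel -0.058368363534107716 -0.0044067201973106394
hole [0.57676673 0.08213905 0.22      ] rel -0.06360009830971707 -0.002839673818810323
gripend rel -0.17845116441841596 0.07862360916233412
gripin rel -0.09310551119936973 0.08082576188508232
```

```bash
cat > m3.py <<'E'
from h import *
A=onz("top",(286.3,171.3),.252);B=onz("top",(294.0,209.9),.252)
print("top edge",A,B,np.linalg.norm(A-B),"yaw ey",np.degrees(np.arctan2(*(B-A)[1::-1]))+90, "mid",(A+B)/2)
for p in((315,195.2),(339.8,184.9)): print("side corner",onz("side",p,.252))
print("tri",two((315,195.2),(294,209.9)),two((339.8,184.9),(286.3,171.3)))
print("hole",onz("side",(327.8,198.2),.22))
# pin: axis from top: flange, shank, cap
t=cv2.imread("pics/t0.png");s=cv2.imread("pics/s0.png")
for n,p in(("top",(490.2,226)),("side",(392.6,366.8))): print("cap",onz(n,p,.046))
# crop c1 readings: top offset(430,205)/5.5 ; side offset(345,325)/5 with x-400
T=lambda x,y:(430+x/5.5-.4,205+y/5.5-.4); S_=lambda x,y:(345+(x-400)/5-.4,325+y/5-.4)
pts={"nose tip":((92,158),(512,75)),"collar":((193,142),(559,126)),"flange":((287,127),(612,180)),"cap":((333,117),(641,212))}
for k,(a,b) in pts.items(): print(k,np.round(two(S_(*b),T(*a))[0],4),two(S_(*b),T(*a))[1].round(4),np.round(onz("top",T(*a),.046),4),np.round(onz("side",S_(*b),.046),4))
E
python3 m3.py
```

```text
top edge [0.61384912 0.09399624 0.252     ] [0.53551613 0.07647337 0.252     ] 0.08026897860683767 yaw ey -77.39068859416048 mid [0.57468263 0.0852348  0.252     ]
side corner [0.53635357 0.07555358 0.252     ]
side corner [0.61375411 0.08836027 0.252     ]
tri (array([0.53615311, 0.07640443, 0.25129405]), np.float64(0.0010279908484289132)) (array([0.61579258, 0.09428802, 0.24694282]), np.float64(0.0013422833028579751))
hole [0.57751417 0.08647348 0.22      ]
cap [ 0.54231482 -0.36410689  0.046     ]
cap [ 0.54580776 -0.36101952  0.046     ]
nose tip [ 0.5255 -0.2623  0.0445] 0.0032 [ 0.5237 -0.2615  0.046 ] [ 0.5266 -0.2635  0.046 ]
collar [ 0.5311 -0.3036  0.0505] 0.0014 [ 0.5311 -0.3043  0.046 ] [ 0.5335 -0.3008  0.046 ]
flange [ 0.5384 -0.3432  0.0521] 0.0026 [ 0.5381 -0.3443  0.046 ] [ 0.5421 -0.3397  0.046 ]
cap [ 0.5433 -0.3635  0.0493] 0.0026 [ 0.5426 -0.364   0.046 ] [ 0.546  -0.3617  0.046 ]
```

Both views agree: hole face ≈ (0.5757, 0.0857), stand yaw ≈102.7°, edge length 80 mm as given, crank ≈0.44 rad, and pin axis azimuth ≈100.3°. First I'll move above the crank grip with the fingers closed.

>>> apply_moves(series=[[[-4.2,-4.2,-1.8,0,0,0],[-8.4,-8.4,-3.6,0,0,0],[-12.6,-12.6,-5.4,0,0,0],[-16.8,-16.8,-7.2,0,0,0],[-21,-21,-9,0,0,0]]], gripper=0, squeeze=20)

```text
t: 0.72
ee_pos: [0.3094, 0.346, 0.3221]
orientation: [0.128, 0.992, -0.0, -0.0]
force: [0.5, 0.9, -0.6]
grip_width: 0.0504
finger_force: 0.0
```

>>> apply_moves(series=[[[-4.4,-4.4,0,0,0,0],[-8.7,-8.7,0,0,0,0],[-13,-13,0,0,0,0],[-17.4,-17.4,0,0,0,0],[-21.7,-21.7,0,0,0,0]]])

```text
t: 1.35
ee_pos: [0.464, 0.0806, 0.3216]
orientation: [0.129, 0.992, 0.0, 0.0]
force: [0.3, 0.8, -0.2]
grip_width: 0.0027
finger_force: 0.0
```

>>> apply_moves(series=[[[-4,-4,0,0,0,-9],[-7.3,-7.6,0,0,0,-18],[-7.3,-7.6,0,0,0,-27.5],[-7.3,-7.6,0,0,0,-27.5]]])

```text
t: 1.85
ee_pos: [0.5145, -0.0099, 0.3212]
orientation: [-0.11, 0.994, 0.0, -0.0]
force: [0.5, 0.4, -0.1]
grip_width: 0.0002
finger_force: 0.0
```

>>> apply_moves(series=[[[0,0,5,0,0,0],[0,0,9.7,0,0,0],[0,0,10.4,0,0,0],[0,0,10.8,0,0,0],[0,0,11.2,0,0,0]]])

```text
t: 2.48
ee_pos: [0.5152, -0.0094, 0.211]
orientation: [-0.111, 0.994, -0.0, 0.001]
force: [-0.3, -0.8, -0.7]
grip_width: 0.0005
finger_force: 0.0
```

>>> apply_moves(series=[[[0.1,0,0.3,0,0,0],[0.2,0,0.6,0,0,0],[0.3,0,0.9,0,0,0],[0.4,0,1.2,0,0,0],[0.4,0,1.2,0,0,0]]])

```text
t: 3.1
ee_pos: [0.5105, -0.0105, 0.1978]
orientation: [-0.111, 0.994, -0.0, 0.0]
force: [0.7, 0.3, 0.4]
grip_width: 0.0001
finger_force: 0.0
```

```bash
cat > cr.py <<'E'
from h import *
import sys
# usage: cr.py out sx sy w h k  tx ty
def duo(f,a,b,k=3):
    s=snap("side","s_"+f);t=snap("top","t_"+f)
    z=lambda i,r:cv2.resize(i[r[1]:r[1]+r[3],r[0]:r[0]+r[2]],None,fx=k,fy=k,interpolation=cv2.INTER_CUBIC)
    A,B=z(s,a),z(t,b);o=np.zeros((max(A.shape[0],B.shape[0]),A.shape[1]+B.shape[1]+4,3),np.uint8)
    o[:A.shape[0],:A.shape[1]]=A;o[:B.shape[0],A.shape[1]+4:]=B;cv2.imwrite("pics/"+f,o)
E
python3 -c "
from cr import *
duo('a1.png',(255,150,125,140),(270,150,130,140),3)
print(robot.state()['force'],robot.state()['ee_pos'])"
```

```text
[-0.34209059 -0.03033844  0.40462503] [ 0.51088411 -0.01037824  0.19781797]
```

View pics/a1.png

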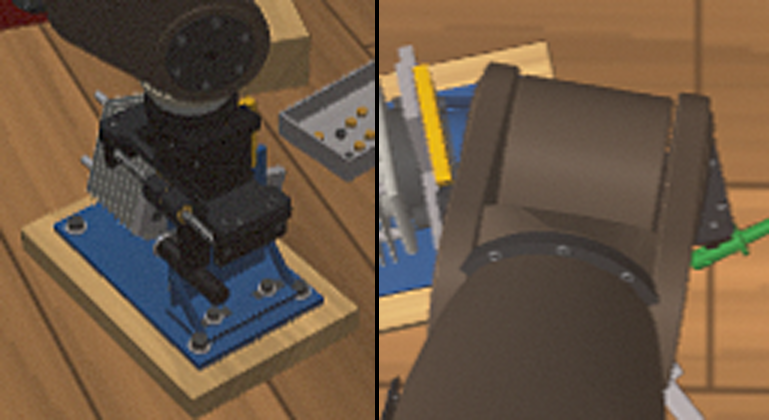

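The fingers are right over the black grip, whose end is at side px ~(327,247). I'll keep pressing down gently.

>>> apply_moves(series=[[[0.05,0,0.3,0,0,0],[0.1,0,0.6,0,0,0],[0.1,0,0.8,0,0,0],[0.15,0,1.0,0,0,0],[0.15,0,1.0,0,0,0]]])

```text
t: 3.82
ee_pos: [0.5093, -0.0107, 0.1874]
orientation: [-0.111, 0.994, 0.0, 0.0]
force: [-0.3, -0.1, -0.5]
grip_width: 0.0004
finger_force: 0.1
```

```bash
python3 -c "
from h import *
import math
u=math.radians(102.7);ex=np.array([math.cos(u),math.sin(u),0]);ey=np.array([-math.sin(u),math.cos(u),0]);H=np.array([.5757,.0857,0])
for th in(0,.1,.2,.3,.4,.5): 
  X=H-ex*.116+ey*.09*math.cos(th)+np.array([0,0,.145+.09*math.sin(th)]);print(th,proj('side',[X]),proj('top',[X]))
for i in range(3):robot.camera('side');print(robot.state()['force'],robot.state()['ee_pos'],robot.state()['torque'])"
```

```text
0 [[326.37779085 256.8185189 ]] [[354.8371049  229.98742988]]
0.1 [[326.47746404 254.26455841]] [[354.92202331 229.14959556]]
0.2 [[326.85769702 251.56992537]] [[354.91762453 227.89729808]]
0.3 [[327.5173045  248.76265977]] [[354.82212686 226.2356064 ]]
0.4 [[328.45169653 245.87272275]] [[354.63476185 224.17468854]]
0.5 [[329.65282667 242.93162694]] [[354.35586097 221.73002788]]
[ 0.26343938 -0.3807055  -0.2769087 ] [ 0.50951038 -0.01062645  0.18749382] [ 0.01286443 -0.029988    0.02308711]
[0.2454436  0.34381598 0.32251983] [ 0.50955262 -0.01061546  0.18753901] [ 0.01792502  0.0575356  -0.01113445]
[-0.23279207  0.46798477  0.15991826] [ 0.50951744 -0.0106319   0.18752319] [ 0.08138767  0.00302069 -0.02256082]
```

```bash
python3 -c "
from cr import *
duo('a2.png',(285,190,80,85),(300,190,70,60),5)"
```

```text
(no output)
```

View pics/a2.png

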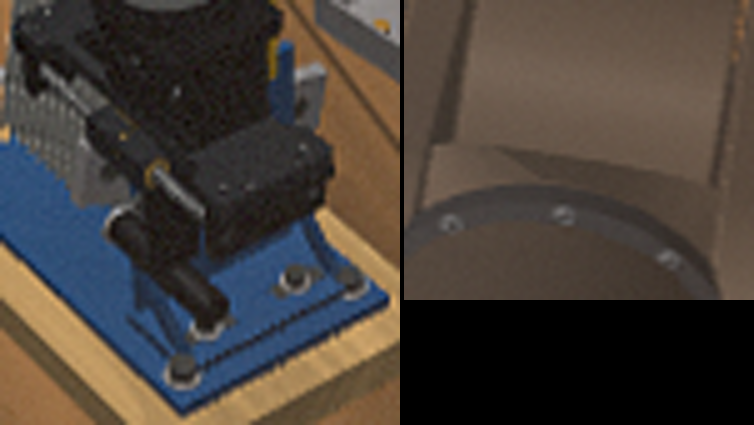

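The grip end has dropped to side px (327,250), so the crank is following. I'll finish down to level (TCP z = 0.172).

>>> apply_moves(series=[[[0,0,0.4,0,0,0],[0.1,0,0.8,0,0,0],[0.1,0,1.1,0,0,0],[0.1,0,1.35,0,0,0],[0.1,0,1.45,0,0,0]]])

```text
t: 4.7
ee_pos: [0.5081, -0.0109, 0.1729]
orientation: [-0.111, 0.994, 0.0, -0.0]
force: [-2.8, -1.9, 3.4]
grip_width: 0.0005
finger_force: 1.8
```

>>> apply_moves(series=[[[0,0,0.05,0,0,0],[0,0,0.1,0,0,0],[0,0,0.1,0,0,0]]])

```text
t: 5.08
ee_pos: [0.5083, -0.0109, 0.1721]
orientation: [-0.111, 0.994, 0.0, 0.0]
force: [-1.3, -0.0, 1.2]
grip_width: 0.0007
finger_force: 1.2
```

Level within 0.2 mm. On to the pin.

>>> apply_moves(series=[[[0,0,-5,0,0,0],[0.5,-4,-9.5,0,0,0],[1.2,-10,-10,0,0,0],[2,-16,-10,0,0,0],[2.8,-22,-10,0,0,0]]])

```text
t: 5.7
ee_pos: [0.5297, -0.2337, 0.2723]
orientation: [-0.111, 0.994, -0.0, 0.001]
force: [1.3, 0.3, -0.1]
grip_width: 0.0006
finger_force: 0.0
```

>>> apply_moves(series=[[[0.8,-6,0,0,0,0],[1.5,-12.1,0,0,0,2.3],[1.5,-12.1,5,0,0,2.3],[1.5,-12.1,10.5,0,0,2.3],[1.5,-12.1,15,0,0,2.3]]], gripper=4.0)

```text
t: 6.32
ee_pos: [0.5413, -0.3531, 0.1198]
orientation: [-0.091, 0.996, 0.0, 0.0]
force: [0.4, -1.0, -0.1]
grip_width: 0.039
finger_force: 0.0
```

```bash
python3 -c "
from cr import *
duo('a3.png',(330,280,90,100),(430,180,90,80),4)
S=robot.state();print(S['ee_pos'],S['orientation'],S['force'])
t=cv2.imread('pics/s_a3.png');c=t[150:260,255:380]
h=cv2.cvtColor(t,cv2.COLOR_BGR2HSV)
cv2.imwrite('pics/stand3.png',cv2.resize(t[165:270,270:360],None,fx=6,fy=5.7,interpolation=cv2.INTER_CUBIC))"
```

```text
[ 0.53997949 -0.35183554  0.11745126] [-0.0907594   0.99586595  0.00268541 -0.00255361] [-0.19640039  0.70893361  0.30821104]
```

View pics/a3.png

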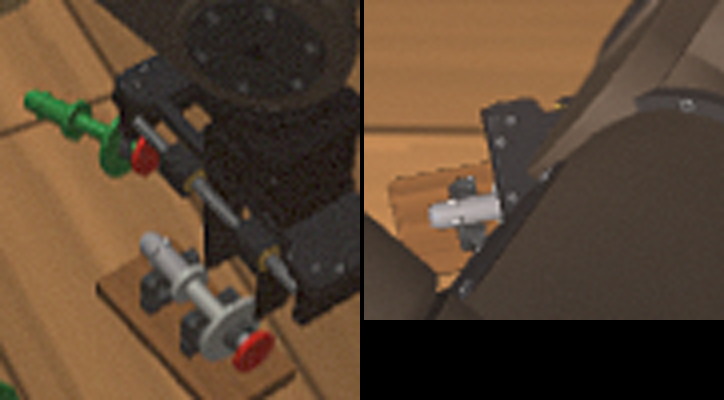

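The open fingers sit above the flange and cap: in the side crop the flange is at px (387,359) and the cap at (393,367). The steel pin is free and the green one is clear. I'll lower them, watching the force.

>>> apply_moves(series=[[[0,0,0,0,0,0],[0,0,2,0,0,0],[0,0,3.5,0,0,0],[0,0,4.2,0,0,0],[0,0,4.5,0,0,0]]])

```text
t: 7.05
ee_pos: [0.5416, -0.3531, 0.0774]
orientation: [-0.091, 0.996, -0.0, 0.0]
force: [0.6, 0.1, 0.3]
grip_width: 0.04
finger_force: 0.0
```

>>> apply_moves(series=[[[0,0,0.2,0,0,0],[0,0,0.4,0,0,0],[0,0,0.6,0,0,0],[0,0,0.6,0,0,0]]])

```text
t: 7.55
ee_pos: [0.5414, -0.353, 0.071]
orientation: [-0.091, 0.996, 0.0, -0.0]
force: [0.3, -0.8, 0.5]
grip_width: 0.0398
finger_force: 0.0
```

>>> apply_moves(series=[[[0,0,0,0,0,0],[0,0,0,0,0,0],[0,0,0,0,0,0],[0,0,0,0,0,0]]], gripper=1.5, squeeze=35)

```text
t: 8.05
ee_pos: [0.5413, -0.3529, 0.071]
orientation: [-0.091, 0.996, 0.0, -0.0]
force: [-0.3, 1.6, -0.3]
grip_width: 0.0183
finger_force: 35.0
```

>>> apply_moves(series=[[[0,0,-2,0,0,0],[0,0,-5,0,0,0],[0,0,-9,0,0,0],[0,0,-13,0,0,0],[0,0,-17.4,0,0,0]]])

```text
t: 8.68
ee_pos: [0.5412, -0.3529, 0.2461]
orientation: [-0.091, 0.996, 0.0, -0.0]
force: [0.4, -0.4, -1.6]
grip_width: 0.0182
finger_force: 35.0
```

>>> apply_moves(series=[[[-1,3,0,0,0,0],[-2.5,7,0,0,0,0],[-4,11,0,0,0,0],[-5.5,15,0,0,0,0],[-7,19,0,0,0,0]]])

```text
t: 9.3
ee_pos: [0.5759, -0.1522, 0.2451]
orientation: [-0.091, 0.996, -0.0, 0.0]
force: [0.8, -0.2, -1.8]
grip_width: 0.0184
finger_force: 35.0
```

>>> apply_moves(series=[[[-1.5,4,0,0,0,0],[-3,8,0,0,0,-1],[-4.3,11,0,0,0,-2.3],[-4.7,12,0,0,0,-2.3],[-4.7,12,0,0,0,-2.3]]])

```text
t: 9.93
ee_pos: [0.6003, -0.0269, 0.245]
orientation: [-0.111, 0.994, -0.0, -0.0]
force: [-0.2, -1.0, -2.5]
grip_width: 0.0182
finger_force: 35.0
```

```bash
python3 -c "
from cr import *
robot.camera('side');robot.camera('side')
S=robot.state();print(S['ee_pos'],S['orientation'],S['force'],S['grip_width'])
duo('a4.png',(290,165,75,110),(270,160,80,100),5)"
```

```text
[ 0.60023773 -0.02788242  0.24505037] [-1.10439455e-01  9.93882849e-01 -7.42172694e-05 -5.49258585e-05] [ 0.14615619 -0.33498315 -2.75489163] 0.01805068963418544
```

View pics/a4.png

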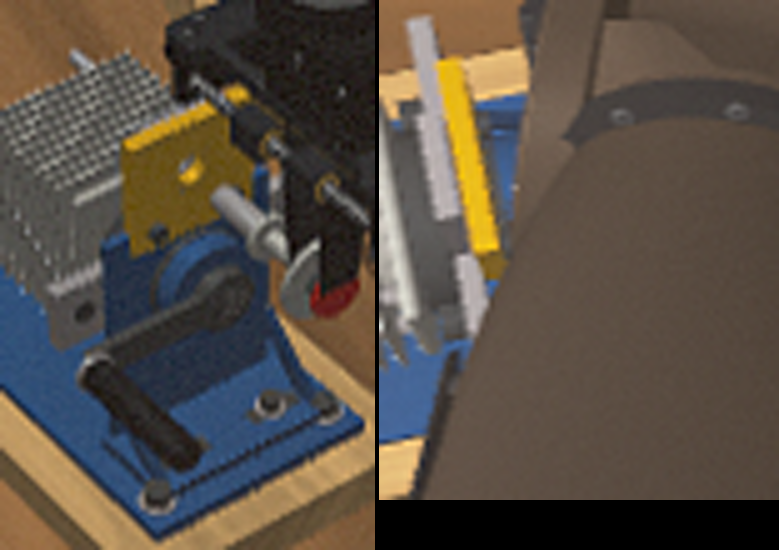

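The pin is held level, button pinched in, short of the plate. Its nose is at side px ~(334,204) and the hole at ~(328,198.6), with the crank level. Next I'll measure the lateral offset of pin to hole in this one view.

```bash
cat > m4.py <<'E'
from h import *
import sys
f=sys.argv[1]; s=cv2.imread(f).astype(np.float32); S=robot.state()
R=Ro.from_quat(S["orientation"]).as_matrix(); T=np.array(S["ee_pos"])
ty=R[:,1];tx=R[:,0]; P=lambda x,l=0,dz=0:T+ty*(50.5+x)/1000+tx*l/1000+np.array([0,0,-.025+dz/1000])
hsv=cv2.cvtColor(s.astype(np.uint8),cv2.COLOR_BGR2HSV)
sat=hsv[...,1].astype(np.float32)
off=[]
for x in range(6,36,3):
    a=proj("side",[P(x)])[0]; b=proj("side",[P(x,1)])[0]; c=proj("side",[P(x+1)])[0]
    d=(c-a)/np.linalg.norm(c-a); n=np.array([-d[1],d[0]])
    k=np.arange(-7,7.01,.25); pr=cv2.remap(sat,(a[0]+n[0]*k).astype(np.float32)[None],(a[1]+n[1]*k).astype(np.float32)[None],cv2.INTER_LINEAR)[0]
    lo=k[pr<80]; lo=lo[abs(lo)<5]
    off.append((x,round(float(lo.min()),2) if len(lo) else None,round(float(lo.max()),2) if len(lo) else None,round(float((b-a)@n),3)))
print(off)
a=P(40); pr=lambda X:proj("side",[X])[0]
print("nose pred",pr(a),"J lat",pr(P(40,1))-pr(a),"J x",pr(P(41))-pr(a),"J z",pr(P(40,0,1))-pr(a))
V=hsv[190:208,318:342]
for y in range(18): print(190+y,' '.join('%3d/%3d'%(V[y,x,1],V[y,x,2]) for x in range(4,22)))
E
python3 m4.py pics/s_a4.png
```

```text
[(6, -3.25, 4.75, -0.309), (9, -2.75, 4.0, -0.308), (12, -3.25, 3.75, -0.308), (15, -3.25, 3.75, -0.308), (18, -4.5, 4.0, -0.307), (21, -4.75, 4.5, -0.307), (24, -4.75, 3.25, -0.307), (27, -2.75, 3.75, -0.306), (30, -4.75, 3.75, -0.306), (33, -2.25, 4.0, -0.306)]
nose pred [332.7959483  203.54335999] J lat [-0.30082586  0.14500406] J x [-0.22569898 -0.1906991 ] J z [-0.0016296  -0.29081376]
190 224/207 231/205 214/192 217/194 191/131 204/136 166/ 92 175/ 96 178/102 173/102 199/101 183/103 192/101 172/114  81/ 38  77/ 33  49/ 42  18/ 42
191 216/191 210/187 195/136 203/137 197/ 92 177/ 98 180/ 99 189/101 186/103 191/103 193/103 179/104 227/101 189/112  81/ 38  34/ 37  70/ 33  43/ 42
192 213/134 177/ 88 178/ 96 197/ 97 176/103 204/100 168/106 176/107 184/104 185/102 200/ 98 173/103 174/107 205/108  83/ 37  53/ 29  27/ 38  33/ 39
193 170/ 96 180/ 99 185/102 194/100 184/104 203/102 196/103 185/105 202/101 187/ 98 170/105 221/ 97 185/106 200/107  45/ 45  75/ 34  36/ 35  33/ 39
194 181/103 231/ 97 195/102 193/102 185/105 192/101 175/105 185/102 191/100 160/ 97 204/101 202/101 212/101 172/11
[... 1257 characters left out ...]
/ 88 205/102 211/ 99 184/101 189/104 184/104 120/108  17/136   7/152   5/155   7/146  10/100  31/ 49 232/110
204 218/103 166/106 193/103 193/102 181/107 197/101 185/106 197/101 205/103 194/101  23/110   2/129  11/143  10/151  12/155   8/150   8/102 149/111
205 170/105 179/108 186/104 193/103 179/107 195/102 181/103 193/103 172/107 191/104  45/ 90  11/113  10/125  13/140   8/153  11/157   7/146  40/134
206 191/103 188/106 189/105 187/109 191/103 198/102 212/100 170/105 191/104 197/105 142/ 86   9/ 83   5/107  17/118   7/141   7/154   5/155  12/146
207 190/106 189/105 193/103 188/106 186/107 193/102 218/ 97 189/104 204/104 192/105 220/103 109/ 84  13/ 81  12/106  15/122   9/140   6/161   3/158
```

The pin axis and hole agree in the side view within ~0.1 px (≈0.3 mm), with 24 mm to go. I'll advance and feel for contact.

>>> apply_moves(series=[[[0,0.7,0,0,0,0],[0,1.4,0,0,0,0],[0,2,0,0,0,0],[0,2.2,0,0,0,0],[0,2.4,0,0,0,0]]])

```text
t: 10.75
ee_pos: [0.5951, -0.0033, 0.2452]
orientation: [-0.111, 0.994, 0.0, 0.0]
force: [0.4, -0.8, -2.0]
grip_width: 0.0182
finger_force: 35.0
```

>>> apply_moves(series=[[[0,0.15,0,0,0,0],[0,0.3,0,0,0,0],[0,0.4,0,0,0,0],[0,0.4,0,0,0,0]]])

```text
t: 11.25
ee_pos: [0.5943, 0.0004, 0.2452]
orientation: [-0.111, 0.994, 0.0, 0.0]
force: [0.3, -0.6, -2.4]
grip_width: 0.0181
finger_force: 35.0
```

>>> apply_moves(series=[[[0,0.1,0,0,0,0],[0,0.2,0,0,0,0],[0,0.3,0,0,0,0],[0,0.3,0,0,0,0]]])

```text
t: 11.75
ee_pos: [0.5938, 0.0034, 0.2452]
orientation: [-0.111, 0.994, 0.0, 0.0]
force: [3.8, 0.2, -2.8]
grip_width: 0.0183
finger_force: 35.0
```

>>> apply_moves(series=[[[-0.05,0,0,0,0,0],[-0.05,0,0,0,0,0]]])

```text
t: 12.0
ee_pos: [0.594, 0.0035, 0.2451]
orientation: [-0.111, 0.994, 0.0, -0.0]
force: [1.8, 0.2, -2.9]
grip_width: 0.0184
finger_force: 35.0
```

>>> apply_moves(series=[[[-0.07,0,0,0,0,0],[-0.07,0.1,0,0,0,0],[-0.07,0.2,0,0,0,0],[-0.07,0.3,0,0,0,0],[-0.07,0.3,0,0,0,0]]])

```text
t: 12.62
ee_pos: [0.594, 0.0066, 0.2451]
orientation: [-0.111, 0.994, 0.0, -0.0]
force: [1.0, 0.0, -2.3]
grip_width: 0.018
finger_force: 35.0
```

>>> apply_moves(series=[[[-0.03,0.1,0,0,0,0],[-0.03,0.2,0,0,0,0],[-0.03,0.3,0,0,0,0],[-0.03,0.4,0,0,0,0],[-0.03,0.4,0,0,0,0]]])

```text
t: 13.25
ee_pos: [0.5934, 0.0106, 0.2451]
orientation: [-0.111, 0.994, 0.0, -0.0]
force: [-0.2, 1.4, -2.0]
grip_width: 0.018
finger_force: 35.0
```

>>> apply_moves(series=[[[0,0.1,0,0,0,0],[0,0.2,0,0,0,0],[0,0.3,0,0,0,0],[0,0.3,0,0,0,0]]])

```text
t: 13.75
ee_pos: [0.5928, 0.0135, 0.2451]
orientation: [-0.111, 0.994, 0.0, 0.0]
force: [0.9, 0.3, -2.1]
grip_width: 0.0181
finger_force: 35.0
```

Free sliding so far. I'll keep feeling into the head arm's hole.

>>> apply_moves(series=[[[0,0.1,0,0,0,0],[0,0.2,0,0,0,0],[0,0.3,0,0,0,0],[0,0.4,0,0,0,0],[0,0.4,0,0,0,0]]])

```text
t: 14.38
ee_pos: [0.5919, 0.0174, 0.2451]
orientation: [-0.111, 0.994, 0.0, 0.0]
force: [-0.1, 0.4, -1.8]
grip_width: 0.0184
finger_force: 35.0
```

>>> apply_moves(series=[[[0,0.1,0,0,0,0],[0,0.2,0,0,0,0],[0,0.3,0,0,0,0],[0,0.4,0,0,0,0],[0,0.4,0,0,0,0]]])

```text
t: 15.0
ee_pos: [0.591, 0.0213, 0.2451]
orientation: [-0.111, 0.994, 0.0, 0.0]
force: [-0.5, 0.1, -2.6]
grip_width: 0.0183
finger_force: 35.0
```

>>> apply_moves(series=[[[0,0.1,0,0,0,0],[0,0.2,0,0,0,0],[0,0.3,0,0,0,0],[0,0.4,0,0,0,0],[0,0.4,0,0,0,0]]])

```text
t: 15.62
ee_pos: [0.5901, 0.0252, 0.2451]
orientation: [-0.111, 0.994, 0.0, 0.0]
force: [0.3, 0.5, -2.5]
grip_width: 0.0184
finger_force: 35.0
```

>>> apply_moves(series=[[[0,0.1,0,0,0,0],[0,0.2,0,0,0,0],[0,0.3,0,0,0,0],[0,0.4,0,0,0,0],[0,0.4,0,0,0,0]]])

```text
t: 16.25
ee_pos: [0.5893, 0.0291, 0.2452]
orientation: [-0.111, 0.994, 0.0, 0.0]
force: [-0.1, 0.5, -2.4]
grip_width: 0.0184
finger_force: 35.0
```

>>> apply_moves(series=[[[0,0.1,0,0,0,0],[0,0.2,0,0,0,0],[0,0.25,0,0,0,0],[0,0.3,0,0,0,0],[0,0.3,0,0,0,0]]])

```text
t: 16.88
ee_pos: [0.5886, 0.032, 0.2451]
orientation: [-0.111, 0.994, 0.0, 0.0]
force: [1.0, -0.6, -3.2]
grip_width: 0.0181
finger_force: 35.0
```

>>> apply_moves(series=[[[0,0.05,0,0,0,0],[0,0.1,0,0,0,0],[0,0.15,0,0,0,0],[0,0.2,0,0,0,0],[0,0.2,0,0,0,0]]])

```text
t: 17.5
ee_pos: [0.5882, 0.0339, 0.2451]
orientation: [-0.111, 0.994, 0.0, 0.0]
force: [-0.3, -0.2, -2.4]
grip_width: 0.0184
finger_force: 35.0
```

>>> apply_moves(series=[[[0,0.05,0,0,0,0],[0,0.1,0,0,0,0],[0,0.1,0,0,0,0]]])

```text
t: 17.88
ee_pos: [0.5879, 0.0349, 0.2451]
orientation: [-0.111, 0.994, 0.0, 0.0]
force: [0.9, -0.4, -1.3]
grip_width: 0.0179
finger_force: 35.0
```

>>> apply_moves(series=[[[0,0.05,0,0,0,0],[0,0.1,0,0,0,0],[0,0.1,0,0,0,0]]])

```text
t: 18.25
ee_pos: [0.5877, 0.0358, 0.2451]
orientation: [-0.111, 0.994, 0.0, 0.0]
force: [-0.1, 0.8, -1.6]
grip_width: 0.0181
finger_force: 35.0
```

>>> apply_moves(series=[[[0,0.05,0,0,0,0],[0,0.1,0,0,0,0],[0,0.1,0,0,0,0]]])

```text
t: 18.62
ee_pos: [0.5875, 0.0368, 0.2451]
orientation: [-0.111, 0.994, 0.0, 0.0]
force: [0.1, 0.5, -2.7]
grip_width: 0.0184
finger_force: 35.0
```

>>> apply_moves(series=[[[0,0.05,0,0,0,0],[0,0.1,0,0,0,0],[0,0.1,0,0,0,0]]])

```text
t: 19.0
ee_pos: [0.5873, 0.0376, 0.2452]
orientation: [-0.111, 0.994, -0.0, 0.0]
force: [0.3, -1.8, -2.0]
grip_width: 0.0183
finger_force: 35.0
```

>>> apply_moves(series=[[[0,0.05,0,0,0,0],[0,0.05,0,0,0,0]]])

```text
t: 19.25
ee_pos: [0.5873, 0.0377, 0.2452]
orientation: [-0.111, 0.994, -0.0, 0.0]
force: [1.1, -5.0, -1.2]
grip_width: 0.0181
finger_force: 35.0
```

>>> apply_moves(series=[[[0,0.05,0,0,0,0],[0,0.05,0,0,0,0]]])

```text
t: 19.5
ee_pos: [0.5873, 0.0377, 0.2453]
orientation: [-0.111, 0.994, -0.001, 0.0]
force: [0.1, -8.1, -0.4]
grip_width: 0.0183
finger_force: 35.0
```

Collar seated: about 8 N of resistance, with TCP 49.4 mm from the plate as expected. I'll open to let the button spring out.

>>> apply_moves(series=[[[0,0,0,0,0,0],[0,0,0,0,0,0],[0,0,0,0,0,0],[0,0,0,0,0,0]]], gripper=4)

```text
t: 20.0
ee_pos: [0.5871, 0.039, 0.2452]
orientation: [-0.111, 0.994, 0.0, 0.0]
force: [-0.1, -0.5, -0.3]
grip_width: 0.0398
finger_force: 0.0
```

```bash
python3 -c "
from cr import *
S=robot.state();print(S['ee_pos'],S['force'],S['grip_width'])
duo('a5.png',(290,165,75,90),(270,160,60,90),6)"
```

```text
[0.58706945 0.03904903 0.24518045] [-0.11285494 -0.51840134 -0.31180652] 0.03981155602987885
```

View pics/a5.png

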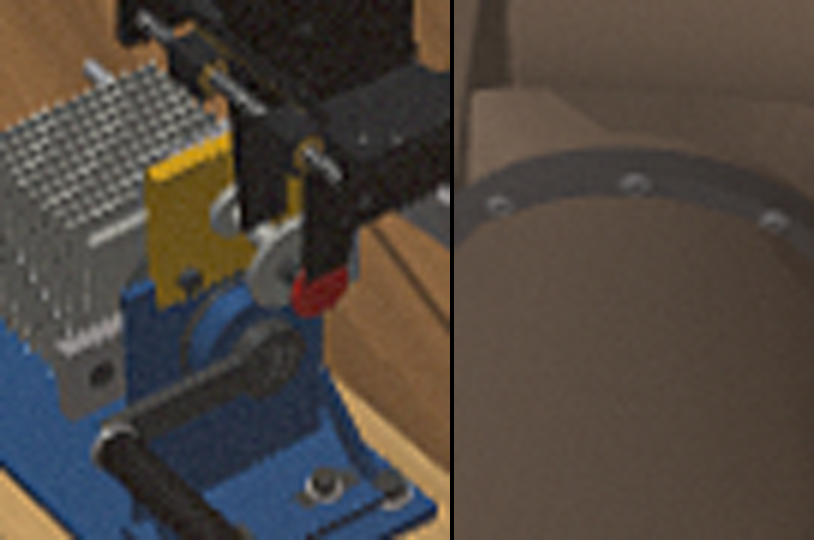

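The collar is flush on the yellow plate and the cap is free of the fingers. For the tug I'll draw back with the front finger against the flange's front face only.

>>> apply_moves(series=[[[0,-0.3,0,0,0,0],[0,-0.7,0,0,0,0],[0,-1.0,0,0,0,0],[0,-1.2,0,0,0,0],[0,-1.3,0,0,0,0]]])

```text
t: 20.72
ee_pos: [0.59, 0.0259, 0.2451]
orientation: [-0.111, 0.994, 0.0, 0.0]
force: [-0.4, -0.1, -1.2]
grip_width: 0.0398
finger_force: 0.0
```

>>> apply_moves(series=[[[0,-0.05,0,0,0,0],[0,-0.1,0,0,0,0],[0,-0.1,0,0,0,0]]])

```text
t: 21.1
ee_pos: [0.59, 0.0253, 0.245]
orientation: [-0.111, 0.994, 0.0, -0.0]
force: [-0.5, 1.5, -0.2]
grip_width: 0.0399
finger_force: 1.0
```

>>> apply_moves(series=[[[0,-0.05,0,0,0,0],[0,-0.1,0,0,0,0],[0,-0.1,0,0,0,0]]])

```text
t: 21.48
ee_pos: [0.5901, 0.0249, 0.245]
orientation: [-0.111, 0.994, 0.001, -0.0]
force: [-0.9, 7.1, -0.3]
grip_width: 0.0398
finger_force: 3.4
```

>>> apply_moves(series=[[[0,-0.05,0,0,0,0],[0,-0.05,0,0,0,0]]])

```text
t: 21.72
ee_pos: [0.5901, 0.0247, 0.2449]
orientation: [-0.111, 0.994, 0.001, -0.0]
force: [-1.6, 9.1, -0.1]
grip_width: 0.0403
finger_force: 4.4
```

It holds at 9 N without giving: locked. Easing off, then straight up and away.

>>> apply_moves(series=[[[0,0.4,0,0,0,0],[0,0.8,0,0,0,0],[0,0.8,0,0,0,0]]])

```text
t: 22.1
ee_pos: [0.5887, 0.0315, 0.2452]
orientation: [-0.111, 0.994, -0.0, 0.0]
force: [-0.1, 0.2, 0.1]
grip_width: 0.04
finger_force: 0.0
```

>>> apply_moves(series=[[[0,0,-1,0,0,0],[0,0,-2.5,0,0,0],[0,0,-5,0,0,0],[0,0,-9,0,0,0],[0,0,-13,0,0,0]]])

```text
t: 22.72
ee_pos: [0.5886, 0.0313, 0.3776]
orientation: [-0.111, 0.994, -0.0, 0.001]
force: [0.2, 1.0, -0.6]
grip_width: 0.0401
finger_force: 0.0
```

>>> apply_moves(series=[[[1,-5,0,0,0,0],[2,-10,0,0,0,0],[3,-15,0,0,0,0],[4,-20,0,0,0,0],[5,-25,0,0,0,0]]])

```text
t: 23.35
ee_pos: [0.5948, -0.2252, 0.3765]
orientation: [-0.111, 0.994, -0.0, 0.001]
force: [1.0, 1.2, -0.1]
grip_width: 0.0397
finger_force: 0.0
```

```bash
python3 -c "
from cr import *
duo('a6.png',(280,165,80,90),(260,160,75,90),5)"
```

```text
(no output)
```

View pics/a6.png

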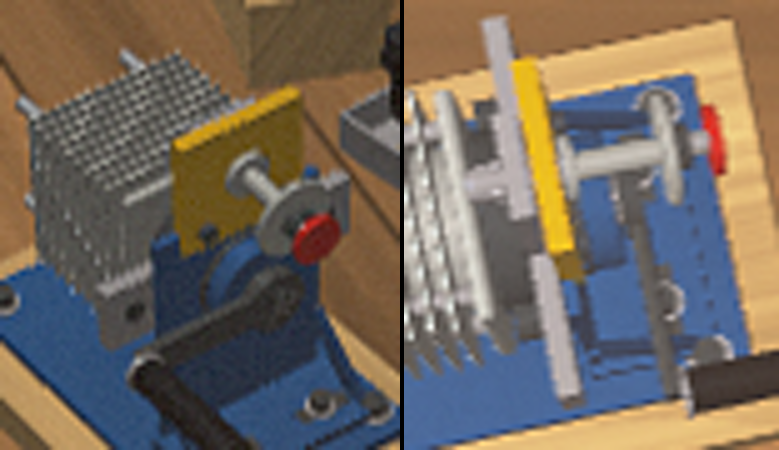

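The pin runs through both plates with its nose behind the steel arm at top px ~(354,195). The collar is on the yellow plate, the button is out, the crank is level and the robot is clear.

```bash
python3 -c "
from rig import robot
print(robot.sign_off())"
```

```text
the job is handed in; nothing more can be done
None
```

The head is back at level and the ball-lock pin is through both plates with its collar up against the yellow plate. The button is out and the pin held a 9 N tug; I handed the job in at about 23.5 s.

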